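Make up a two-mark stamp in the slotted holder and wedge it tight

TASK

Make up the two-mark insole stamp in the slotted steel holder, ring mark first. The dies are held in by their feet, so slide them one at a time: the ring die into the crossing and along the main slot towards the stop screw, then the bar die into the crossing next to it. Then push the taper wedge in until the dies are clamped firmly between jaw and stop screw and stay clamped when you let go; do not shove or over-tighten, and leave the other things on the bench where they are.

Things in the scene. Friction and masses are not known exactly. Their poses are not given: they have to be found in the camera images.
- holder: Fixed steel stamp holder, 168 x 176 mm. Origin on the bench under the crossing. Main slot along its y axis (x = 0), feed slot along its x axis (y = 0), both 46 mm wide for the dies' feet (floor 8 mm above the bench) under lips that leave a 31 mm gap for the necks, chamfered at the crossing. One die waits at each end of the feed slot (closed at x = -74 and 74 mm), ring and bar either way round.
- crossing (a point): Middle of the crossing of the two slots, level with the flat top of the lips, 22 mm above the bench; axes as the holder's. Dies slide with little friction (coefficient about 0.25).
- stop_end (a point): Inner face of the end wall of the main slot, 78 mm from the crossing along the holder's +y, 22 mm above the bench. From it the flat tip of the stop screw reaches to 65 to 71 mm from the crossing: set anew each time, not measured, found by feel. The ring die bears on it with its centre 21 mm short of the tip. It is rigid: come up to it under 20 mm/s and press nothing with over 30 N.
- jaw_face (a point): Middle of the flat face of the clamp jaw in the main slot, 12 mm above the bench, at holder y = -26 mm + a quarter of the wedge's travel. The wedge drives it along the holder's +y against the foot of the die in the crossing, and it moves both dies up to the stop screw.
- ring_die_center (a point): Centre of the brass ring die, 17 mm above its underside, 25 mm above the bench; axes along its sides. 34 mm high: foot 42 x 42 x 8 mm under the lips, square neck 28 x 28 mm up to 38 mm above the bench, on top a raised ring 25 mm across, 4 mm high. 0.2 to 0.33 kg.
- bar_die_center (a point): Centre of the brass bar die, 17 mm above its underside, 25 mm above the bench. The same block as the ring die, but with a straight raised bar 24 x 7 mm, 4 mm high, on top.
- wedge_tab (a point): Middle of the steel push tab of the wedge: an upright plate 12 mm along the holder's x, 24 mm along y, from 20 to 42 mm above the bench (this point at 31 mm), standing at holder y = -53 mm and x = -69 mm + joint value. Push its -x face towards the holder's +x.
- wedge (a joint): Travel of the taper wedge (1 in 4) along the holder's +x in m, 0 drawn back, limit 0.06; it stays put. Sliding it free takes about 8 N (to 11 as it picks up the dies). Once jaw, dies and screw touch (between 0.025 and 0.055) the push rises within a few mm, each further newton adds about 4 N of clamping: 12 to 14 N is right, under 10 N is loose, over 18 N is too tight (40 N between dies).
- cut_soles: Pair of cut leather soles, 249 x 93 x 9 mm, lying left (+y) of the holder; origin on the bench under its middle. Bystander.
- pincers: Teal-handled pincers, 186 x 58 x 16 mm, lying right (-y) of the holder; origin on the bench under their middle. Bystander.
- beeswax: Yellow lump of wax, 37 x 53 x 24 mm, behind (+x of) the holder; origin under its middle. Bystander.
- folding_rule: Folded yellow rule, 16 x 118 x 14 mm, behind the holder; origin under its middle. Bystander.
- bone_folder: Flat bone folder, 20 x 136 x 6 mm, in front (-x) of the holder; origin under its middle. Bystander.

How it is judged:
By the outcome, as a careful person would: the job done as asked, in the order asked, and still so for the second after the job is handed in, with the robot touching nothing.
It also fails if it takes over 64 s, if anything falls off the work surface, if the arm or the gripper's body presses on something with over 40 N, if the wrist force passes 120 N, or if a joint passes its speed limit or range.

ROBOT

A 7-joint arm with a two-finger parallel gripper is mounted at the origin on a cart in front of the work surface, level with it; the furniture and walls round the work are solid. World frame = base frame: x ahead of the robot, y to its left, z up, the work surface at z = 0. Lengths are in mm, angles in rad, forces in N, time in s.
With the tool pointing down it reaches from about 425 to 925 mm from the base axis. Payload 6.8 kg.
Tool frame: the origin (TCP) lies between the finger pads; the fingertips stand 8 mm ahead of it and the grasp point (between the pads) lies 11 mm behind it (manip.tip_extent is the distance from the TCP to the fingertips, in mm); z points along the fingers, y is the line along which they close (so a half turn about z gives the same grasp; the last joint's range is limited). The gripper opens to 88 mm and grips with 3 to 60 N. Pads are 20 mm wide; open, the fingers measure 115 mm over their backs; the gripper's body (75 mm by 178 mm) begins 61 mm behind the grasp point.
Start: joints at [1.199, 0.477, 0.022, 1.555, -0.011, 1.109, -0.083], TCP at [176.015, -651.664, 230.664] pointing down, gripper open.
Joint ranges: [-2.96, 2.96], [-0.34, 2.1], [-1.41, 1.46], [0.24, 2.44], [-1.37, 4.51], [0.17, 1.92], [-2.96, 2.96]. Speed limits (rad/s): [2.39, 2.39, 3.14, 3.14, 3.14, 3.14, 3.14].

INTERFACE

Orientations are given as a rotation vector (axis times angle).
In Python, from cell import manip gives the robot as it stands.
- The arm moves only by the shell command python3 -m pendant 'ROWS' [FORCE]. ROWS is JSON, one flat list of numbers, 5 for each row, row after row: the shift along the world's x, y, z as a fraction of full scale, then the turn about the world's z as a fraction of full scale, then the finger opening in mm, from 0 to 87.8. In form: [x, y, z, spin, hand, x, y, z, spin, hand, ...]. A call has exactly 10 rows; each row shifts and turns the commanded pose from where the row before left it; what a row does not reach is not made up. Full scale, the value 1, is 3 cm for a shift and 4 degrees for a turn. A row lasts 1/12 s, in which the tool goes at most 41.7 mm and 7.16 degrees, less where a joint would pass 70% of its speed; a pose out of reach is approached as far as the arm can. A call with a number of a shift or a turn outside -1 to 1 is refused whole. A call with a gripper value outside its range is refused whole. The fingers move at their own pace and stop on an object; FORCE is the grip in N (left out, the last holds). Time passes only in rows, so rows that do not move let the fingers close, or fill a call up. It gives the time, the measured TCP pose, the force, the opening and the grip force at its end, in the units of the state.
- manip.get_state(): the state, without advancing time (a new reading comes with each control period).
- manip.get_image(name): name is "side" or "top" or "wrist"; returns a dict with "color" (480x640x3 uint8, red, green, blue), "z_map" (480x640 float32, mm along the optical axis (not along the pixel's ray), 0 where there is no reading), "fovy" (degrees; the focal length in pixels is half the picture's height over the tangent of half this angle, whatever the lens; pixels are square), "cx", "cy" (the principal point, pixels), "T" (4x4, takes a point from camera to world coordinates). Camera axes: x right, y down, z forward; pixel columns grow to the right and rows downward; lengths in mm; the calibration is good to about 2 mm. A picture is of the moment at which its call begins.
- manip.sign_off(): hands the job in; it is judged then, once.
The state is a dict: "t": time; "qpos": joint angles; "joint_velocities": joint speeds; "tau": joint torques, N m; "eef_pos": TCP position; "tcp_rot": TCP orientation; "force": force on the tool from outside, world axes, zero at the start; "torque": the same for the moment, N m; "opening": opening from 0.0 (shut) to 1.0 (fully open); "grip_force": force on a finger pad.
Only numpy, scipy, OpenCV 4.12 (cv2) and the standard library are available. Lean on these libraries where they do the work, as an engineer would, in place of code of your own. Each camera call takes 0.05 s, during which the arm holds its last target. There are 200 camera calls.

## Working session

There is one attempt and no reset: what is moved stays moved. The work goes in short steps, Python scripts to look and compute and a shell command to move; the robot and the scene stay as the last step left them, time stands still between calls to the robot, and variables do not carry over. Pictures are saved under pics/ and viewed, at most 10 in all, crops included, and the job is handed in when it is done.

```bash
mkdir -p pics; cat > h.py <<'E'
import numpy as np, cv2
from cell import manip
def cam(n): 
    d=manip.get_image(n); d['f']=240/np.tan(np.radians(d['fovy'])/2); return d
def ray(d,u,v,z):
    T=np.array(d['T']); r=T[:3,:3]@np.array([(u-d['cx'])/d['f'],(v-d['cy'])/d['f'],1]); o=T[:3,3]
    return o+r*(z-o[2])/r[2]
def cloud(d):
    v,u=np.mgrid[:480,:640]; Z=d['z_map']; T=np.array(d['T'])
    P=np.stack([(u-d['cx'])/d['f']*Z,(v-d['cy'])/d['f']*Z,Z],-1)
    return P@T[:3,:3].T+T[:3,3]
def proj(d,p):
    T=np.array(d['T']); q=T[:3,:3].T@(np.array(p)-T[:3,3]); return q[0]/q[2]*d['f']+d['cx'],q[1]/q[2]*d['f']+d['cy']
E
python3 - <<'E'
from h import *
for n in ('top','side'):
    d=cam(n); cv2.imwrite(f'pics/{n}0.png',d['color'][...,::-1]); print(n,d['fovy'],d['cx'],d['cy'],np.round(d['T'],3).tolist(), ray(d,320,240,0))
    np.savez(f'{n}0.npz',**d)
print(manip.get_state())
E
```

```text
top 53.88552840149223 320.6503521242116 238.90814014207965 [[-0.013, -0.994, 0.107, 492.037], [-1.0, 0.016, 0.025, 34.11], [-0.027, -0.106, -0.994, 882.079], [0.0, 0.0, 0.0, 1.0]] [584.54544025  57.52472667   0.        ]
side 54.759513850158974 313.04936561172127 244.48271665264645 [[-0.886, -0.234, 0.4, 243.473], [-0.463, 0.477, -0.747, 695.527], [-0.016, -0.847, -0.531, 520.746], [0.0, 0.0, 0.0, 1.0]] [630.6657437 -59.5112485   0.       ]
{'t': 0.1, 'qpos': array([ 1.19889855,  0.4777138 ,  0.02232668,  1.5563238 , -0.01150139,
        1.10931581, -0.08308936]), 'joint_velocities': array([-1.47837130e-03, -2.62577937e-03,  2.54144137e-03, -2.77059639e-03,
       -4.91594893e-06, -2.92961665e-04,  8.66350729e-04]), 'tau': array([ 5.02789859e-03, -5.84090066e+01,  1.54033083e+00, -2.73310018e+01,
       -5.42096130e-02,  1.30984193e-02,  6.60110618e-05]), 'eef_pos': array([ 175.86834871, -651.14135352,  229.79322763]), 'tcp_rot': array([-3.11270867e+00, -4.13030924e-01,  5.07282717e-04]), 'force': array([ 0.36671725,  0.67459065, -0.21623937]), 'torque': array([ 0.01520634, -0.04854183, -0.02206501]), 'grip_force': 0.0, 'opening': 1.0010867926416358}
```

View pics/top0.png

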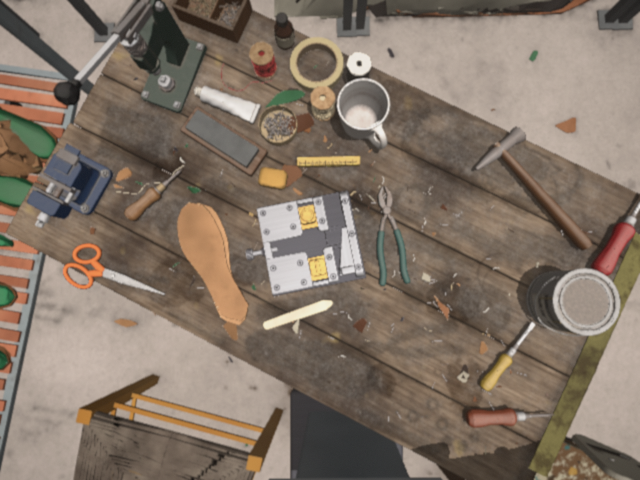

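View pics/side0.png

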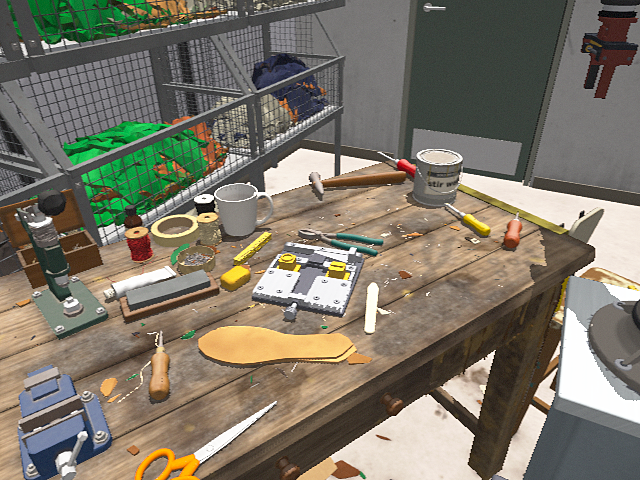

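The top view shows the holder at about (312,243), the brass dies at about (307,215) and (319,269), and the stop screw at left (250,254). The pincers are at right and the soles at left. Next I measure.

```bash
python3 - <<'E'
from h import *
for n in ('top','side'):
    d=dict(np.load(n+'0.npz')); d={k:(v if v.ndim else float(v)) for k,v in d.items()}
    P=cloud(d); h=cv2.cvtColor(d['color'],cv2.COLOR_RGB2HSV)
    m=((h[...,0]>18)&(h[...,0]<32)&(h[...,1]>130)&(h[...,2]>110)).astype(np.uint8)
    k,l,s,c=cv2.connectedComponentsWithStats(m)
    for i in range(1,k):
        if s[i,4]>60:
            q=P[l==i]; z=np.percentile(q[:,2],80); print(n,s[i],c[i].round(1),'z80',z.round(1),'ray38',ray(d,*c[i],38).round(1),'cloud',q[q[:,2]>z-6].mean(0).round(1))
    if n=='top':
        # holder: heights 15..30 around
        g=((P[...,2]>15)&(P[...,2]<30)&(h[...,1]<70)&(np.abs(P[...,0]-590)<150)&(np.abs(P[...,1]-45)<130))
        g=cv2.morphologyEx(g.astype(np.uint8),cv2.MORPH_OPEN,np.ones((5,5)))
        k,l,s,c=cv2.connectedComponentsWithStats(g); i=1+s[1:,4].argmax(); print(s[i])
        print('lipz',np.median(P[l==i][:,2]))
        v,u=np.nonzero(l==i); Q=np.array([ray(d,a,b,22)[:2] for a,b in zip(u,v)],np.float32)
        print(cv2.minAreaRect(Q), cv2.boxPoints(cv2.minAreaRect(Q)).round(1))
        c1=cv2.resize(d['color'][185:300,240:375],None,fx=5,fy=5,interpolation=cv2.INTER_CUBIC)
    else: c2=cv2.resize(d['color'][230:325,240:375],None,fx=5,fy=5,interpolation=cv2.INTER_CUBIC)
cv2.imwrite('pics/c1.png',c1[...,::-1]); cv2.imwrite('pics/c2.png',c2[...,::-1])
E
```

```text
top [481 354  27  35 135] [492.6 370.4] z80 20.0 ray38 [ 348.9 -239.2   38. ] cloud [ 345.3 -245.6   18.1]
[ 257  201   55   92 2948]
lipz 21.71858755724753
((571.2379760742188, 126.10885620117188), (159.52244567871094, 81.3890609741211), 10.459648132324219) [[485.4 151.6]
 [500.2  71.6]
 [657.1 100.6]
 [642.3 180.6]]
side [458 184 110  50 718] [513.5 209.8] z80 3.5 ray38 [ 278.3 -304.5   38. ] cloud [ 284.7 -378.6    3.3]
side [463 214  28  21 205] [476.8 224.8] z80 19.8 ray38 [ 336.8 -202.2   38. ] cloud [ 341.9 -244.8   18.1]
side [220 232  52  58 816] [242.6 264.5] z80 21.0 ray38 [691.5 135.3  38. ] cloud [699.  150.4  23.3]
side [277 254  24  18 258] [288.4 262.6] z80 38.9 ray38 [618.8  92.4  38. ] cloud [626.8  82.5  38.5]
side [326 261  24  19 270] [337.8 270.8] z80 38.1 ray38 [526.   75.8  38. ] cloud [522.1  88.1  55.2]
side [555 276  15  36  93] [562.  293.5] z80 -104.6 ray38 [166.1 -30.   38. ] cloud [ 141.  -279.8  -94.6]
side [ 217  327  135   30 1070] [296.  341.3] z80 9.8 ray38 [505.3 265.5  38. ] cloud [520.8 241.5  11. ]
side [136 449  63  31 639] [172.7 465.2] z80 9.4 ray38 [532.6 498.5  38. ] cloud [549.  487.4  11. ]
```

View pics/c1.png

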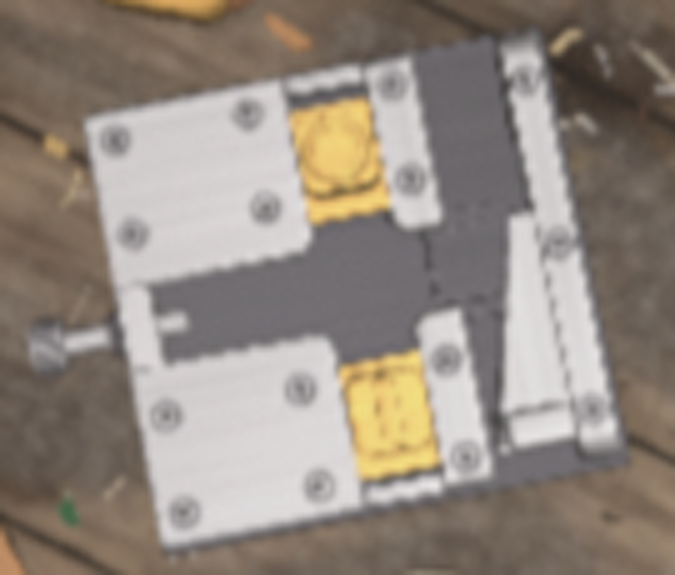

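View pics/c2.png

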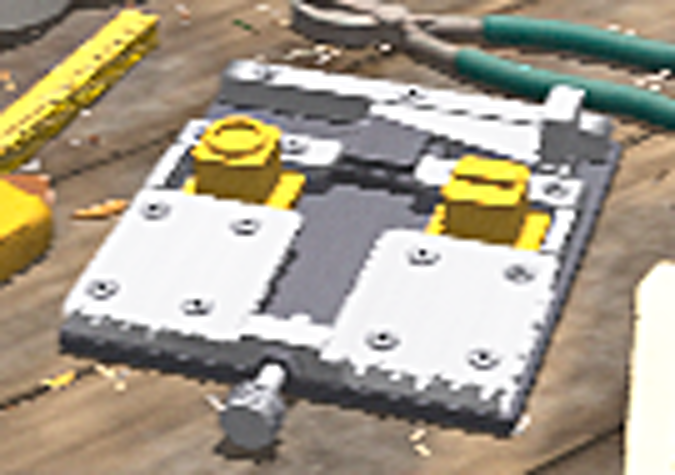

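The top crop shows the ring die in the far (+x) pocket at crop (335,155) and the bar die near (-x) at (388,412). The stop screw is at left, and the wedge tab is at the near right, crop (540,425). The side crop confirms the ring is far and the bar is near. Next I fit the holder pose from the lip edges.

```bash
python3 - <<'E'
from h import *
from scipy.optimize import least_squares
d=dict(np.load('top0.npz')); d={k:(v if v.ndim else float(v)) for k,v in d.items()}
P=cloud(d)
W=lambda u,v,z=22: ray(d,240+(u-2)/5,185+(v-2)/5,z)[:2]
# (u,v,axis,val) lip edges (top z22)
C=[(288,100,1,15.5),(306,225,1,15.5),(366,80,1,-15.5),(390,215,1,-15.5),(342,370,1,15.5),(360,490,1,15.5),(420,330,1,-15.5),(440,460,1,-15.5),
(160,284,0,15.5),(290,252,0,15.5),(175,362,0,-15.5),(315,341,0,-15.5)]
pts=[W(u,v) for u,v,_,_ in C]
def hold(p,q):
    c,s=np.cos(p[2]),np.sin(p[2]); e=np.array(q)-p[:2]; return np.array([c*e[0]+s*e[1],-s*e[0]+c*e[1]])
r=least_squares(lambda p:[hold(p,q)[a]-v for q,(_,_,a,v) in zip(pts,C)],[570,85,.18],loss='soft_l1',x_scale=[1,1,.01])
p=r.x; print('holder',p[:2],np.degrees(p[2]),r.fun.round(1))
for n,u,v,z in [('platecornerFL',85,120,22),('plNL',165,548,22),('ringtop',333,150,42),('bartop',388,410,42),('tab',540,427,42),('backFR',545,35,22),('nearR',625,455,22)]: print(n,hold(p,W(u,v,z)).round(1),W(u,v,z).round(1))
# depth-based die tops & tab
c,s=np.cos(p[2]),np.sin(p[2]); E=P[...,:2]-p[:2]; H=np.stack([c*E[...,0]+s*E[...,1],-s*E[...,0]+c*E[...,1]],-1)
for n,x,y in [('ring',53,0),('bar',-53,0),('tab',-69,-53)]:
    m=(abs(H[...,0]-x)<30)&(abs(H[...,1]-y)<30)&(P[...,2]>32)
    q=H[m]; print(n,m.sum(),np.median(P[m][:,2]),((q.max(0)+q.min(0))/2).round(1),q.min(0).round(1),q.max(0).round(1))
np.save('p.npy',p)
E
```

```text
holder [579.81802697  70.98051756] 10.306944792438545 [-1.   1.2  0.3  1.2 -1.7  0.1 -1.5  0.5 -0.8  1.4  0.9 -1.5]
platecornerFL [80.1 89.7] [642.6 173.6]
plNL [-80.4  89.1] [484.8 144.3]
ringtop [47.7  1.2] [626.5  80.7]
bartop [-48.   -0.4] [532.6  62. ]
tab [-64.4 -52.2] [525.8   8.1]
backFR [ 77.9 -83.4] [671.4   2.8]
nearR [-79.6 -81.1] [516.  -23.1]
ring 235 38.28133062538109 [48.9  0.4] [ 34.7 -13.5] [63.  14.3]
bar 239 38.202966656573494 [-47.8  -0.6] [-61.7 -14.5] [-33.8  13.3]
tab 90 41.53500501765291 [-63.4 -53. ] [-69.4 -64.8] [-57.4 -41.1]
```

```bash
python3 -m pendant '[0.5,0.81,0,0.71,87,0.5,0.81,0,0.71,87,0.5,0.81,0,0.71,87,0.5,0.81,0,0.71,87,0.5,0.81,0,0.71,87,0.5,0.81,0,0.71,87,0.5,0.81,0,0.71,87,0.5,0.81,0,0.71,87,0.5,0.81,0,0.71,87,0.5,0.81,0,0.71,87]' 10
```

```text
t: 0.93
eef_pos: [326.3, -407.2, 230.4]
tcp_rot: [-2.916, -1.168, 0.001]
force: [-0.0, -0.3, 0.0]
opening: 0.988
grip_force: 0.0
```

```bash
python3 -m pendant '[0.5,0.81,0,0.71,60,0.5,0.81,0,0.71,60,0.5,0.81,0,0.71,60,0.5,0.81,0,0.71,60,0.5,0.81,0,0.71,60,0.5,0.81,0,0.71,60,0.5,0.81,0,0.71,60,0.5,0.81,0,0.71,60,0.5,0.81,0,0.71,60,0.5,0.81,0,0.71,60]'
python3 -m pendant '[0.5,0.81,-0.3,0.71,60,0.5,0.81,-0.3,0.71,60,0.5,0.81,-0.3,0.71,60,0.5,0.81,-0.3,0.71,60,0.5,0.81,-0.3,0.71,60,0.5,0.81,-0.3,0.71,60,0.5,0.81,-0.3,0.71,60,0.5,0.81,-0.3,0.71,60,0.5,0.81,-0.3,0.71,60,0.5,0.81,-0.3,0.71,60]'
```

```text
t: 1.77
eef_pos: [476.3, -164.4, 230.5]
tcp_rot: [-2.541, -1.848, 0.001]
force: [0.1, 0.1, -0.9]
opening: 0.68
grip_force: 0.0
t: 2.6
eef_pos: [626.3, 78.3, 139.7]
tcp_rot: [-2.01, -2.414, 0.001]
force: [-0.1, -0.0, 1.2]
opening: 0.683
grip_force: 0.0
```

```bash
python3 - <<'E'
from h import *
d=cam('wrist'); cv2.imwrite('pics/w1.png',d['color'][...,::-1]); P=cloud(d); p=np.load('p.npy')
c,s=np.cos(p[2]),np.sin(p[2]); E=P[...,:2]-p[:2]; H=np.stack([c*E[...,0]+s*E[...,1],-s*E[...,0]+c*E[...,1]],-1)
print(np.round(d['T'],2).tolist())
for n,x,y in [('ring',53,0),('bar',-53,0),('tab',-69,-53)]:
    m=(abs(H[...,0]-x)<30)&(abs(H[...,1]-y)<30)&(P[...,2]>34)&(P[...,2]<46)
    q=H[m]
    if len(q): print(n,m.sum(),np.median(P[m][:,2]),np.percentile(q,1,0).round(1),np.percentile(q,99,0).round(1),cv2.minAreaRect(P[m][:,:2].astype(np.float32)))
E
```

```text
[[0.98, 0.18, 0.04, 614.01], [0.18, -0.95, -0.24, 144.04], [-0.0, 0.25, -0.97, 293.11], [0.0, 0.0, 0.0, 1.0]]
ring 1317 37.71345343816827 [ 35.9 -13.3] [63. 14.] ((628.44384765625, 80.29325103759766), (27.368824005126953, 28.045427322387695), 10.004033088684082)
bar 1355 37.539787262836484 [-60.9 -14.2] [-33.3  13.1] ((533.2825317382812, 61.83934783935547), (29.06620216369629, 27.954505920410156), 10.640047073364258)
tab 115 38.41543790102344 [-68.4 -60. ] [-56.5 -40.7] ((531.0349731445312, 11.845878601074219), (10.26373291015625, 23.223896026611328), 42.11094665527344)
```

View pics/w1.png

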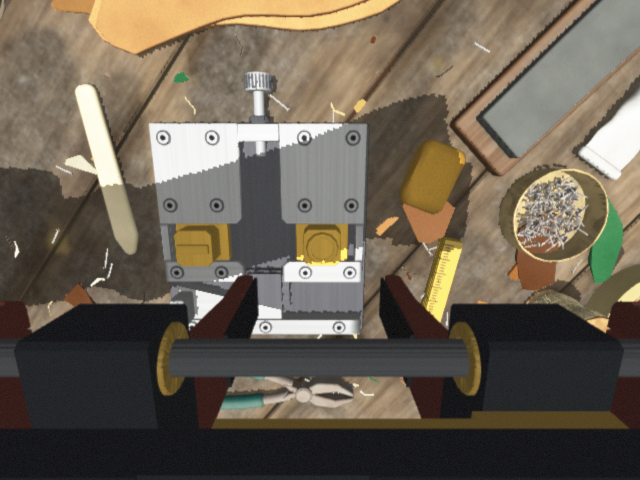

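The wrist view agrees, with the ring at (628.4, 80.3) and a yaw of 10.3°. I descend and grip.

```bash
python3 -m pendant '[0.07,0.07,-0.5,0,60,0,0,-0.5,0,60,0,0,-0.5,0,60,0,0,-0.5,0,60,0,0,-0.5,0,60,0,0,-0.5,0,60,0,0,-0.5,0,60,0,0,-0.02,0,60,0,0,0,0,20,0,0,0,0,20]' 10
python3 -m pendant '[0,0,0,0,20,0,0,0,0,20,0,0,0,0,20,0,0,0,0,20,0,0,0,0,20,0,0,0,0,20,0,0,0,0,20,0,0,0,0,20,0,0,0,0,20,0,0,0,0,20]' 10
```

```text
t: 3.48
eef_pos: [628.5, 79.6, 35.4]
tcp_rot: [2.013, 2.412, 0.001]
force: [0.4, -0.4, -0.4]
opening: 0.57
grip_force: 0.0
t: 4.32
eef_pos: [628.6, 79.5, 35.8]
tcp_rot: [2.012, 2.411, 0.001]
force: [-0.8, -0.0, 6.1]
opening: 0.313
grip_force: 10.0
```

```bash
python3 -m pendant '[-0.1,-0.018,0.03,0,20,-0.2,-0.037,0,0,20,-0.2,-0.037,0,0,20,-0.2,-0.037,0,0,20,-0.2,-0.037,0,0,20,-0.2,-0.037,0,0,20,-0.2,-0.037,0,0,20,-0.2,-0.037,0,0,20,-0.2,-0.037,0,0,20,-0.12,-0.021,0,0,20]'
python3 - <<'E'
from h import *
s=manip.get_state();p=np.load('p.npy');c,k=np.cos(p[2]),np.sin(p[2]);e=s['eef_pos'][:2]-p[:2];print(c*e[0]+k*e[1],-k*e[0]+c*e[1],s['force'],s['opening'])
E
```

```text
t: 5.15
eef_pos: [572.5, 69.1, 35.9]
tcp_rot: [-2.012, -2.412, 0.001]
force: [-0.3, 0.2, -2.7]
opening: 0.321
grip_force: 10.0
-7.523955584130548 -0.5102636968810783 [-0.33420493  0.19464687 -2.74604685] 0.320686832136682
```

```bash
python3 -m pendant '[0.08,0.015,0,0,20,0.08,0.015,0,0,20,0.087,0.015,0,0,20,0,0,0,0,20,-0.018,0.098,0,0,20,-0.018,0.098,0,0,20,-0.018,0.098,0,0,20,-0.018,0.098,0,0,20,-0.018,0.098,0,0,20,0,0,0,0,20]'
cat > st.py <<'E'
from h import *
s=manip.get_state();p=np.load('p.npy');c,k=np.cos(p[2]),np.sin(p[2]);R=np.array([[c,k],[-k,c]]);print('hold xy',(R@(s['eef_pos'][:2]-p[:2])).round(2),'F',(R@s['force'][:2]).round(2),s['force'][2].round(1),s['opening'].round(3),s['eef_pos'][2].round(1))
E
python3 st.py
```

```text
t: 5.98
eef_pos: [578.0, 86.6, 36.0]
tcp_rot: [-2.011, -2.413, -0.001]
force: [-0.6, -0.2, -2.7]
opening: 0.319
grip_force: 10.0Traceback (most recent call last):
  File "st.py", line 2, in <module>
    s=manip.get_state();p=np.load('p.npy');c,k=np.cos(p[2]),np.sin(p[2]);R=np.array([[c,k],[-k,c]]);print('hold xy',(R@(s['eef_pos'][:2]-p[:2])).round(2),'F',(R@s['force'][:2]).round(2),s['force'][2].round(1),s['opening'].round(3),s['eef_pos'][2].round(1))
                                                                                                                                                                                                                 ^^^^^^^^^^^^^^^^^^
AttributeError: 'float' object has no attribute 'round'
```

```bash
sed -i "s/s\['opening'\].round(3)/round(s['opening'],3)/" st.py
python3 -m pendant '[-0.018,0.098,0,0,20,-0.018,0.098,0,0,20,-0.018,0.098,0,0,20,-0.018,0.098,0,0,20,-0.018,0.098,0,0,20,-0.018,0.098,0,0,20,-0.018,0.098,0,0,20,-0.009,0.049,0,0,20,-0.006,0.033,0,0,20,-0.006,0.033,0,0,20]'
python3 st.py
python3 -m pendant '[-0.006,0.033,0,0,20,-0.006,0.033,0,0,20,-0.006,0.033,0,0,20,-0.006,0.033,0,0,20,-0.006,0.033,0,0,20,0,0,0,0,20,0,0,0,0,20,0,0,0,0,20,0,0,0,0,20,0,0,0,0,20]'
python3 st.py
```

```text
t: 6.82
eef_pos: [573.8, 109.5, 36.0]
tcp_rot: [2.013, 2.412, -0.0]
force: [0.7, 0.3, -2.4]
opening: 0.321
grip_force: 10.0
hold xy [ 1.02 38.98] F [0.78 0.21] -2.4 0.321 36.0
t: 7.65
eef_pos: [572.9, 114.3, 36.0]
tcp_rot: [2.013, 2.412, -0.0]
force: [1.1, -0.2, -2.3]
opening: 0.321
grip_force: 10.0
hold xy [ 0.96 43.81] F [ 1.08 -0.35] -2.3 0.321 36.0
```

```bash

python3 -m pendant '[-0.004,0.025,0,0,20,-0.004,0.025,0,0,20,-0.004,0.025,0,0,20,0,0,0,0,20,0,0,0,0,20,0,0,0,0,20,0,0,0,0,20,0,0,0,0,20,0,0,0,0,20,0,0,0,0,20]'
python3 st.py
```

```text
t: 8.48
eef_pos: [572.7, 116.1, 36.0]
tcp_rot: [2.013, 2.411, -0.001]
force: [1.0, -4.1, -1.7]
opening: 0.317
grip_force: 10.0
hold xy [ 1.04 45.7 ] F [ 0.3  -4.19] -1.7 0.317 36.0
```

```bash

python3 -m pendant '[0.002,-0.015,0,0,50,0,0,0,0,50,0,0,0,0,50,0,0,0,0,50,0,0,0.25,0,50,0,0,0.5,0,50,0,0,0.5,0,50,0,0,0.5,0,50,-0.3,-0.4,0,0,60,-0.3,-0.4,0,0,60]'
python3 st.py
python3 -m pendant '[-0.3,-0.45,0,0,60,-0.3,-0.45,0,0,60,-0.12,-0.1,0,0,60,0,0,0,0,60,0,0,0,0,60,0,0,0,0,60,0,0,0,0,60,0,0,0,0,60,0,0,0,0,60,0,0,0,0,60]'
python3 - <<'E'
from h import *
d=cam('wrist'); P=cloud(d); p=np.load('p.npy')
c,s=np.cos(p[2]),np.sin(p[2]); E=P[...,:2]-p[:2]; H=np.stack([c*E[...,0]+s*E[...,1],-s*E[...,0]+c*E[...,1]],-1)
for n,x,y in [('ring',0,46),('bar',-50,0)]:
    m=(abs(H[...,0]-x)<24)&(abs(H[...,1]-y)<24)&(P[...,2]>34)&(P[...,2]<46)
    q=H[m]
    if len(q): print(n,m.sum(),np.percentile(q,1,0).round(1),np.percentile(q,99,0).round(1))
E
```

```text
t: 9.32
eef_pos: [555.6, 93.4, 90.3]
tcp_rot: [2.01, 2.413, 0.005]
force: [-0.5, -0.8, 0.3]
opening: 0.663
grip_force: 0.0
hold xy [-19.85  26.43] F [-0.68 -0.74] 0.3 0.663 90.3
t: 10.15
eef_pos: [533.1, 62.6, 88.4]
tcp_rot: [-2.012, -2.412, -0.0]
force: [0.7, -0.8, -0.2]
opening: 0.68
grip_force: 0.0
ring 2310 [-13.3  32. ] [14.1 59.6]
bar 1984 [-64.4 -14.3] [-37.   13.2]
```

```bash

python3 -m pendant '[0,-0.015,-0.5,0,60,0,0,-0.5,0,60,0,0,-0.5,0,60,0,0,-0.26,0,60,0,0,0,0,60,0,0,0,0,20,0,0,0,0,20,0,0,0,0,20,0,0,0,0,20,0,0,0,0,20]' 10
python3 -m pendant '[0,0,0,0,20,0,0,0,0,20,0,0,0,0,20,0,0,0,0,20,0,0,0,0,20,0,0,0,0,20,0,0,0,0,20,0,0,0,0,20,0,0,0,0,20,0,0,0,0,20]' 10
python3 st.py
```

```text
t: 11.03
eef_pos: [533.3, 61.7, 36.2]
tcp_rot: [2.013, 2.411, 0.001]
force: [-1.2, -0.1, -0.1]
opening: 0.346
grip_force: 0.2
t: 11.87
eef_pos: [533.2, 61.7, 36.1]
tcp_rot: [2.013, 2.412, 0.0]
force: [-2.5, -0.3, 6.2]
opening: 0.318
grip_force: 10.0
hold xy [-47.53  -0.77] F [-2.49  0.12] 6.2 0.318 36.1
```

```bash

python3 -m pendant '[0.1,0.018,0,0,20,0.2,0.0365,0,0,20,0.2,0.0365,0,0,20,0.2,0.0365,0,0,20,0.2,0.0365,0,0,20,0.2,0.0365,0,0,20,0.2,0.0365,0,0,20,0.2,0.0365,0,0,20,0.08,0.015,0,0,20,0,0,0,0,20]'
python3 st.py
```

```text
t: 12.7
eef_pos: [581.4, 70.7, 36.0]
tcp_rot: [2.012, 2.411, 0.002]
force: [1.4, 0.5, 4.1]
opening: 0.315
grip_force: 10.0
hold xy [ 1.52 -0.56] F [1.44 0.21] 4.1 0.315 36.0
```

```bash

python3 -m pendant '[-0.02,-0.004,0,0,20,0,0,0,0,20,-0.003,0.016,0,0,20,-0.003,0.016,0,0,20,-0.003,0.016,0,0,20,-0.003,0.016,0,0,20,-0.003,0.016,0,0,20,0,0,0,0,20,0,0,0,0,20,0,0,0,0,20]'
python3 st.py
```

```text
t: 13.53
eef_pos: [579.6, 71.9, 36.0]
tcp_rot: [2.013, 2.411, -0.001]
force: [1.2, -1.7, 6.2]
opening: 0.32
grip_force: 10.0
hold xy [-0.02  0.94] F [ 0.9  -1.88] 6.2 0.32 36.0
```

```bash

python3 -m pendant '[0.02,0.004,0.02,0,20,0,0,0,0,20,-0.003,0.016,0,0,20,-0.003,0.016,0,0,20,-0.003,0.016,0,0,20,0,0,0,0,20,0,0,0,0,20,0,0,0,0,20,0,0,0,0,20,0,0,0,0,20]'
python3 st.py
```

```text
t: 14.37
eef_pos: [579.4, 74.4, 36.1]
tcp_rot: [-2.012, -2.412, 0.0]
force: [-1.7, -0.5, 1.2]
opening: 0.317
grip_force: 10.0
hold xy [0.2  3.46] F [-1.76 -0.18] 1.2 0.317 36.1
```

```bash

python3 -m pendant '[0,0,0,0,50,0,0,0,0,50,0,0,0,0,50,0,0,0,0,50,0,0,0.25,0,50,0,0,0.5,0,50,0,0,0.5,0,50,0,0,0.5,0,50,-0.3,-0.25,0.3,0,0,-0.3,-0.25,0,0,0]' 30
python3 st.py
python3 -m pendant '[-0.5,-0.4,0,0,0,-0.6,-0.5,0,0,0,-0.6,-0.5,0,0,0,-0.58,-0.53,0,0,0,0,0,0,0,0,0,0,0,0,0,0,0,0,0,0,0,0,0,0,0,0,0,0,0,0,0,0,0,0,0]'
python3 st.py
```

```text
t: 15.2
eef_pos: [563.1, 60.0, 100.2]
tcp_rot: [2.01, 2.411, 0.006]
force: [0.5, -0.2, 0.1]
opening: 0.459
grip_force: 0.0
hold xy [-18.39  -7.82] F [ 0.45 -0.24] 0.1 0.459 100.2
t: 16.03
eef_pos: [493.8, 2.1, 97.7]
tcp_rot: [-2.011, -2.413, -0.001]
force: [0.3, -0.1, -0.6]
opening: 0.001
grip_force: 0.0
hold xy [-96.96 -52.34] F [ 0.32 -0.15] -0.6 0.001 97.7
```

```bash
python3 - <<'E'
from h import *
p=np.load('p.npy');c,s=np.cos(p[2]),np.sin(p[2])
for n in ('top','wrist'):
    d=cam(n); P=cloud(d);  E=P[...,:2]-p[:2]; H=np.stack([c*E[...,0]+s*E[...,1],-s*E[...,0]+c*E[...,1]],-1)
    for k,x,y in [('ring',0,46),('bar',0,3),('tab',-63,-53)]:
        m=(abs(H[...,0]-x)<20)&(abs(H[...,1]-y)<20)&(P[...,2]>34)&(P[...,2]<46); q=H[m]
        if len(q): print(n,k,m.sum(),np.percentile(q,1,0).round(1),np.percentile(q,99,0).round(1))
    cv2.imwrite(f'pics/{n}5.png',d['color'][...,::-1])
E
```

```text
top ring 236 [-13.5  32.6] [14.  59.6]
top bar 233 [-14.1  -9.8] [13.4 17.3]
wrist ring 2601 [-13.6  31.7] [14.2 59.2]
wrist bar 2243 [-14.3 -10.4] [13.3 17.1]
wrist tab 757 [-69.2 -64.2] [-57.6 -41.2]
```

View pics/wrist5.png

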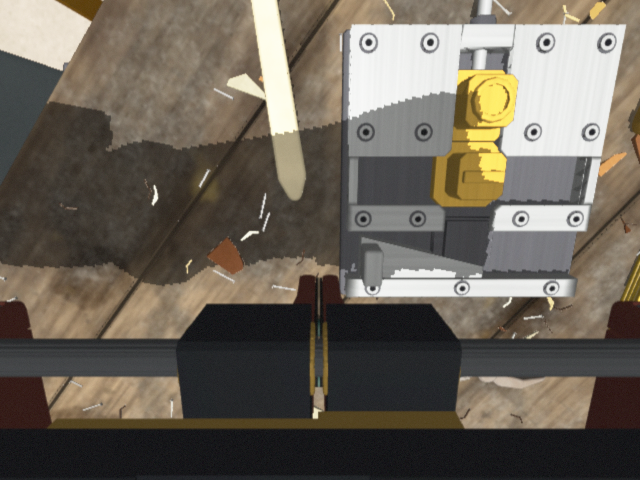

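The wrist view shows the ring die at (492,100) with the bar die right next to it at (468,175), both in the main slot. The tab is at (372,265), just right of the closed fingers. I descend and start pushing.

```bash

python3 -m pendant '[0,-0.02,-0.5,0,0,0,0,-0.5,0,0,0,0,-0.5,0,0,0,0,-0.5,0,0,0,0,-0.07,0,0,0,0,0,0,0,0.1,0.018,0,0,0,0.1,0.018,0,0,0,0.1,0.018,0,0,0,0,0,0,0,0]' 30
python3 st.py
python3 -m pendant '[0.05,0.009,0,0,0,0.05,0.009,0,0,0,0.05,0.009,0,0,0,0.05,0.009,0,0,0,0.05,0.009,0,0,0,0.05,0.009,0,0,0,0.05,0.009,0,0,0,0.05,0.009,0,0,0,0.05,0.009,0,0,0,0.05,0.009,0,0,0]'
python3 st.py
```

```text
t: 16.97
eef_pos: [503.8, 2.6, 36.5]
tcp_rot: [2.012, 2.411, 0.003]
force: [0.3, 0.0, -0.5]
opening: 0.006
grip_force: 0.0
hold xy [-87.02 -53.69] F [ 0.32 -0.02] -0.5 0.006 36.5
t: 17.8
eef_pos: [513.9, 4.3, 34.8]
tcp_rot: [-2.01, -2.409, 0.009]
force: [-8.4, -0.6, 4.1]
opening: 0.002
grip_force: 4.2
hold xy [-76.8  -53.81] F [-8.41  0.96] 4.1 0.002 34.8
```

```bash

python3 -m pendant '[0.05,0.009,0,0,0,0.05,0.009,0,0,0,0.05,0.009,0,0,0,0.05,0.009,0,0,0,0.05,0.009,0,0,0,0.05,0.009,0,0,0,0.05,0.009,0,0,0,0.05,0.009,0,0,0,0.05,0.009,0,0,0,0.05,0.009,0,0,0]'
python3 st.py
python3 -m pendant '[0.03,0.0055,0,0,0,0.03,0.0055,0,0,0,0.03,0.0055,0,0,0,0.03,0.0055,0,0,0,0.03,0.0055,0,0,0,0.03,0.0055,0,0,0,0,0,0,0,0,0,0,0,0,0,0,0,0,0,0,0,0,0,0,0]'
python3 st.py
```

```text
t: 18.63
eef_pos: [528.8, 7.0, 34.8]
tcp_rot: [-2.01, -2.409, 0.009]
force: [-7.8, -0.7, 4.8]
opening: 0.004
grip_force: 4.3
hold xy [-61.62 -53.81] F [-7.75  0.71] 4.8 0.004 34.8
t: 19.47
eef_pos: [534.5, 8.1, 34.8]
tcp_rot: [-2.011, -2.409, 0.008]
force: [-7.6, -1.2, 3.9]
opening: 0.003
grip_force: 3.8
hold xy [-55.86 -53.8 ] F [-7.69  0.14] 3.9 0.003 34.8
```

```bash

python3 -m pendant '[0.02,0.0036,0,0,0,0.02,0.0036,0,0,0,0.02,0.0036,0,0,0,0.02,0.0036,0,0,0,0.02,0.0036,0,0,0,0,0,0,0,0,0,0,0,0,0,0,0,0,0,0,0,0,0,0,0,0,0,0,0,0]'
python3 st.py
python3 -m pendant '[0.02,0.0036,0,0,0,0.02,0.0036,0,0,0,0.02,0.0036,0,0,0,0.02,0.0036,0,0,0,0,0,0,0,0,0,0,0,0,0,0,0,0,0,0,0,0,0,0,0,0,0,0,0,0,0,0,0,0,0]'
python3 st.py
```

```text
t: 20.3
eef_pos: [537.4, 8.6, 34.8]
tcp_rot: [-2.01, -2.409, 0.009]
force: [-7.5, -0.7, 3.4]
opening: 0.004
grip_force: 3.9
hold xy [-52.93 -53.79] F [-7.5  0.6] 3.4 0.004 34.8
t: 21.13
eef_pos: [539.8, 9.0, 34.8]
tcp_rot: [-2.01, -2.409, 0.009]
force: [-9.0, -0.8, 3.9]
opening: 0.003
grip_force: 3.9
hold xy [-50.47 -53.8 ] F [-8.96  0.82] 3.9 0.003 34.8
```

Picking up the dies now, so I use small steps.

```bash

python3 -m pendant '[0.02,0.0036,0,0,0,0.02,0.0036,0,0,0,0,0,0,0,0,0,0,0,0,0,0,0,0,0,0,0,0,0,0,0,0,0,0,0,0,0,0,0,0,0,0,0,0,0,0,0,0,0,0,0]'
python3 st.py
python3 -m pendant '[0.02,0.0036,0,0,0,0.02,0.0036,0,0,0,0,0,0,0,0,0,0,0,0,0,0,0,0,0,0,0,0,0,0,0,0,0,0,0,0,0,0,0,0,0,0,0,0,0,0,0,0,0,0,0]'
python3 st.py
```

```text
t: 21.97
eef_pos: [541.0, 9.2, 34.7]
tcp_rot: [-2.01, -2.409, 0.009]
force: [-8.3, -1.6, 3.2]
opening: 0.006
grip_force: 3.9
hold xy [-49.27 -53.8 ] F [-8.43 -0.09] 3.2 0.006 34.7
t: 22.8
eef_pos: [542.2, 9.4, 34.7]
tcp_rot: [-2.011, -2.409, 0.009]
force: [-7.9, -0.6, 3.5]
opening: 0.006
grip_force: 3.9
hold xy [-48.04 -53.82] F [-7.89  0.8 ] 3.5 0.006 34.7
```

```bash

for i in 1 ; do :; done
python3 -m pendant '[0.02,0.0036,0,0,0,0.02,0.0036,0,0,0,0.02,0.0036,0,0,0,0,0,0,0,0,0,0,0,0,0,0,0,0,0,0,0,0,0,0,0,0,0,0,0,0,0,0,0,0,0,0,0,0,0,0]'
python3 st.py
python3 -m pendant '[0.02,0.0036,0,0,0,0.02,0.0036,0,0,0,0,0,0,0,0,0,0,0,0,0,0,0,0,0,0,0,0,0,0,0,0,0,0,0,0,0,0,0,0,0,0,0,0,0,0,0,0,0,0,0]'
python3 st.py
```

```text
t: 23.63
eef_pos: [543.9, 9.8, 34.8]
tcp_rot: [-2.01, -2.409, 0.009]
force: [-7.5, -0.5, 4.0]
opening: 0.006
grip_force: 4.0
hold xy [-46.28 -53.8 ] F [-7.45  0.84] 4.0 0.006 34.8
t: 24.47
eef_pos: [544.9, 10.0, 34.7]
tcp_rot: [-2.01, -2.409, 0.009]
force: [-8.3, -0.9, 5.0]
opening: 0.004
grip_force: 4.3
hold xy [-45.26 -53.78] F [-8.34  0.62] 5.0 0.004 34.7
```

```bash

python3 -m pendant '[0.02,0.0036,0,0,0,0.02,0.0036,0,0,0,0,0,0,0,0,0,0,0,0,0,0,0,0,0,0,0,0,0,0,0,0,0,0,0,0,0,0,0,0,0,0,0,0,0,0,0,0,0,0,0]'
python3 st.py
python3 -m pendant '[0.02,0.0036,0,0,0,0.02,0.0036,0,0,0,0,0,0,0,0,0,0,0,0,0,0,0,0,0,0,0,0,0,0,0,0,0,0,0,0,0,0,0,0,0,0,0,0,0,0,0,0,0,0,0]'
python3 st.py
python3 - <<'E'
from h import *
p=np.load('p.npy');c,s=np.cos(p[2]),np.sin(p[2])
for n in ('top','wrist'):
    d=cam(n); P=cloud(d);  E=P[...,:2]-p[:2]; H=np.stack([c*E[...,0]+s*E[...,1],-s*E[...,0]+c*E[...,1]],-1)
    for k,x,y in [('ring',0,46),('bar',0,3)]:
        m=(abs(H[...,0]-x)<20)&(abs(H[...,1]-y)<20)&(P[...,2]>34)&(P[...,2]<46); q=H[m]
        if len(q): print(n,k,m.sum(),np.percentile(q,1,0).round(1),np.percentile(q,99,0).round(1))
E
```

```text
t: 25.3
eef_pos: [545.5, 10.0, 34.6]
tcp_rot: [-2.01, -2.408, 0.011]
force: [-10.1, -0.6, 5.7]
opening: 0.006
grip_force: 5.0
hold xy [-44.69 -53.85] F [-10.     1.25] 5.7 0.006 34.6
t: 26.13
eef_pos: [546.0, 10.1, 34.4]
tcp_rot: [-2.009, -2.408, 0.013]
force: [-12.1, -2.8, 7.1]
opening: 0.005
grip_force: 5.7
hold xy [-44.13 -53.89] F [-12.45  -0.58] 7.1 0.005 34.4
top ring 231 [-13.5  32.5] [13.9 60.1]
top bar 36 [-13.1  11.5] [10.  18.4]
wrist ring 5535 [-13.3  32.1] [14.1 59.5]
wrist bar 4394 [-14.2  -9.6] [13.2 17.6]
```

```bash

python3 -m pendant '[0,0,0,0,0,0,0,0,0,0,0,0,0,0,0,0,0,0,0,0,0,0,0,0,0,0,0,0,0,0,0,0,0,0,0,0,0,0,0,0,0,0,0,0,0,0,0,0,0,0]'
python3 st.py
python3 - <<'E'
from h import *
F=[]
for i in range(6): manip.get_image('wrist'); F.append(manip.get_state()['force'])
F=np.array(F); p=np.load('p.npy'); c,k=np.cos(p[2]),np.sin(p[2]); print((F[:,0]*c+F[:,1]*k).round(2))
E
```

```text
t: 27.07
eef_pos: [546.0, 10.1, 34.4]
tcp_rot: [-2.009, -2.408, 0.013]
force: [-10.5, -1.0, 6.2]
opening: 0.004
grip_force: 5.7
hold xy [-44.14 -53.86] F [-10.54   0.91] 6.2 0.004 34.4
[-10.55 -10.84 -11.64 -10.9  -12.63 -10.56]
```

```bash

python3 -m pendant '[0.01,0.002,0,0,0,0.01,0.002,0,0,0,0.01,0.002,0,0,0,0.01,0.002,0,0,0,0,0,0,0,0,0,0,0,0,0,0,0,0,0,0,0,0,0,0,0,0,0,0,0,0,0,0,0,0,0]'
cat > av.py <<'E'
from h import *
F=[]
for i in range(8): manip.get_image('wrist'); F.append(manip.get_state()['force'])
F=np.array(F); p=np.load('p.npy'); c,k=np.cos(p[2]),np.sin(p[2]); a=F[:,0]*c+F[:,1]*k; print(a.round(2),a.mean())
E
python3 av.py; python3 st.py
```

```text
t: 28.2
eef_pos: [546.5, 10.2, 34.3]
tcp_rot: [-2.009, -2.407, 0.015]
force: [-13.8, -1.1, 7.9]
opening: 0.005
grip_force: 6.6
[-13.36 -12.83 -13.99 -12.29 -13.57 -13.51 -12.98 -12.9 ] -13.178441755251106
hold xy [-43.63 -53.87] F [-12.9    0.87] 7.3 0.006 34.3
```

```bash

python3 -m pendant '[-0.1,-0.018,0,0,0,-0.1,-0.018,0,0,0,-0.2,-0.036,0,0,0,-0.2,-0.036,0,0,0,-0.2,-0.036,0,0,0,0,0,0.5,0,0,0,0,0.8,0,0,0,0,0.8,0,0,0,0,0.8,0,0,0,0,0,0,0]'
python3 st.py
python3 -m pendant '[-0.3,-0.5,0.2,0,0,-0.3,-0.8,0.2,0,0,0,-0.8,0.2,0,0,0,-0.8,0,0,0,0,-0.8,0,0,0,0,-0.8,0,0,0,0,-0.3,0,0,0,0,0,0,0,0,0,0,0,0,0,0,0,0,0,0]'
python3 - <<'E'
from h import *
p=np.load('p.npy');c,s=np.cos(p[2]),np.sin(p[2])
d=cam('top'); P=cloud(d);  E=P[...,:2]-p[:2]; H=np.stack([c*E[...,0]+s*E[...,1],-s*E[...,0]+c*E[...,1]],-1)
for k,x,y in [('ring',0,46),('bar',0,3),('tab',-24,-53)]:
        m=(abs(H[...,0]-x)<20)&(abs(H[...,1]-y)<20)&(P[...,2]>34)&(P[...,2]<46); q=H[m]
        if len(q): print(k,m.sum(),np.percentile(q,1,0).round(1),np.percentile(q,99,0).round(1))
cv2.imwrite('pics/fin.png',d['color'][...,::-1])
E
```

```text
t: 29.43
eef_pos: [530.7, 7.5, 126.9]
tcp_rot: [2.009, 2.408, 0.008]
force: [1.5, 1.0, 0.2]
opening: 0.003
grip_force: 0.0
hold xy [-59.72 -53.65] F [1.64 0.69] 0.2 0.003 126.9
t: 30.27
eef_pos: [510.1, -135.0, 140.5]
tcp_rot: [-2.01, -2.414, -0.001]
force: [-0.6, -0.8, 0.1]
opening: 0.003
grip_force: 0.0
ring 235 [-13.5  32.8] [13.9 59.9]
bar 236 [-14.3  -9. ] [13.2 18.4]
tab 91 [-35.  -64.2] [-23.4 -41. ]
```

View pics/fin.png

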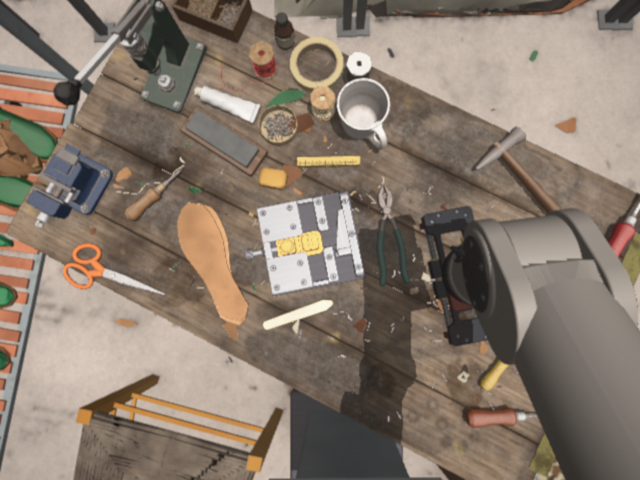

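The final top view shows both dies together in the main slot at about (287,245) and (310,243). The wedge has been driven in, nothing else has moved, and the arm is clear.

```bash
python3 -c "
from cell import manip
print(manip.sign_off())"
```

```text
the job is handed in; nothing more can be done
None
```

I handed the job in at about 30 s: the ring die was seated against the stop screw first, then the bar die beside it. The wedge was pushed to about 13 N; after I let go, the dies measured still in place, and the bystanders look unmoved in the last top view.

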